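# Clip the drilling template to the kit tray and send the tray up the ramp

## Robot

A 6-joint arm with a two-finger parallel gripper is mounted at the origin on the work surface. World frame = base frame: x ahead of the robot, y to its left, z up, the work surface at z = 0. Lengths are in mm, angles in rad, forces in N, time in s.
With the tool pointing down it reaches from about 325 to 900 mm from the base axis. Payload 3.5 kg.
Tool frame: the origin (TCP) lies at the very end of the fingers, on their centre line; the grasp point (between the pads) lies 19 mm behind it; z points along the fingers, y is the line along which they close (so a half turn about z gives the same grasp; the last joint's range is limited). The gripper opens to 85 mm and grips with 20 to 120 N. Pads are 22 mm wide; open, the fingers measure 114 mm over their backs; the gripper's body (76 mm by 85 mm) begins 54 mm behind the grasp point. The pads swing forward as they close: fully open they stand 13 mm farther back than shut.
Start: joints at [1.011, 0.276, -0.026, 1.268, 0, 1.467], TCP at [275.68, 560.912, 231.313] pointing down, gripper open.
Joint ranges: [-3.12, 3.12], [-0.85, 1.88], [-1.08, 1.24], [-1.95, 2.15], [-1.57, 1.53], [-3.14, 3.14]. Speed limits (rad/s): [2.57, 2.57, 3.14, 3.14, 3.14, 3.14].

## Interface

Orientations are given as a unit quaternion [x, y, z, w].
In Python, from plant import robot, grab_frame, camera_info gives the robot as it stands.
- The arm moves only by the shell command python3 -m creep 'ROWS' [FORCE]. ROWS is JSON, a list of rows, each a list of 3 entries, a list of its own where there are three numbers: the shift along the tool's x, y, z as a fraction of full scale, then the turn, a rotation vector about the tool's x, y, z as a fraction of full scale, then the opening, from -1 (shut) to 1 (fully open), so that 0 is half open. A call has 1 to 20 rows; each row shifts and turns the commanded pose from where the row before left it, along the tool's axes as they then stand; what a row does not reach is not made up. Full scale, the value 1, is 20 mm for a shift and 4 degrees for a turn. A row lasts 1/10 s, in which the tool goes at most 50 mm and 8.59 degrees, less where a joint would pass 70% of its speed; a pose out of reach is approached as far as the arm can. A call with a number of a shift or a turn outside -1 to 1 is refused whole. A call with a gripper value outside its range is refused whole. The fingers move at their own pace and stop on an object; FORCE is the grip in N (left out, the last holds). Time passes only in rows, so rows that do not move let the fingers close. It gives the time, the measured TCP pose, the force, the opening and the grip force at its end, in the units of the state.
- robot.state(): the state, without advancing time (a new reading comes with each control period).
- grab_frame(name): name is "scene" or "side" or "wrist"; returns (picture, depth): 420x560x3 uint8, blue, green, red; 420x560 float32, mm along the optical axis (not along the pixel's ray), 0 where there is no reading.
- camera_info(name): a dict with "camera_matrix" (3x3 intrinsics, pixels), "R" (3x3) and "t" (3): a world point X has camera coordinates R X + t; the wrist camera has in their place "T_tool_cam" (4x4, takes a point from camera to tool coordinates, whose origin is the TCP and whose axes are the flange's). Camera axes: x right, y down, z forward; pixel columns grow to the right and rows downward; lengths in mm; the calibration is good to about 2 mm. A picture is of the moment at which its call begins: read the wrist's pose just before it. camera_info takes no time and is no camera call.
- robot.hand_in(): hands the job in; it is judged then, once.
The state is a dict: "time_s": time; "qpos": joint angles; "qd": joint speeds; "joint_efforts": joint torques, N m; "eef_pos": TCP position; "eef_rot": TCP orientation; "wrist_force": force on the tool from outside, world axes, zero at the start; "torque": the same for the moment, N m; "width": finger opening in mm; "grasp_force": force on a finger pad.
Only numpy, scipy, OpenCV 4.12 (cv2) and the standard library are available. Lean on these libraries where they do the work, as an engineer would, in place of code of your own. Each camera call takes 0.05 s, during which the arm holds its last target. There are 200 camera calls.

## Task

Take the plywood drilling template with the red bail from the rack and clip its bail into the snap hook of the blue kit tray: press it down past the yellow sprung gate so that it hangs in the hook with the gate shut above it. Then push the tray up the ramp until it rests against the black stop at the top, and leave it there with the template still hanging in the hook. Leave the spare black template, the glue, the tape measure, the screwdriver and the hammer alone.

Things in the scene. Friction and masses are not known exactly. Their poses are not given: they have to be found in the camera images.
- template_bar (a point): Middle of the cross bar of the template's stiff red bail (8 mm square bar): 117 above the plate's underside, 72 above its top; bar underside 4 below this point. Bail legs at y=+-21 (50 over the outside, 34 inside) rise 14 above it. The window under the bar is 34 wide, 68 high. Grip across the outside of the legs, fingers closing along y. x across the plate, y along the bar, z up.
- template_plate (a point): Centre of the template's plate: plywood with brass bushings, 9 thick (x), 80 wide (y), 45 high, same from both faces, bail on top. Template about 0.12 kg, standing upright in one of the rack's two slots.
- spare_bar (a point): The same point as template_bar on the spare template (black plate, bare aluminium bail, same sizes), in the rack's other slot 80 mm away. To be left alone.
- rack: Dark wooden rack, fixed, 150 (x) by 112 (y) by 32 high, origin under its centre. Slots along y at x=-40 and +40: 13 wide, 86 long, 22 deep, floor 10 above the table; a template stands in each. Lift it straight up to take it out.
- hook_seat (a point): Where the middle of the bail's cross bar lies when hung in the snap hook on the tray. Axes level: x uphill, y across, z up. The hook is a steel J, 10 thick in y, open upward: bowl top 4 below this point, bowl underside 14 below; nose on the downhill side from x=-20 to -10, its tip 32 above; post on the uphill side from x=24 to 36, its top 46 above, its foot on the tray 130 below.
- hook_nose (a point): Top of the hook's nose (free end of the J), 15 downhill of hook_seat and 32 above it. To hook in: bar along hook y, its middle 47 above hook_seat, come level from the downhill side (+x) so that the nose passes through the bail's window under the bar; stop with the bar above hook_seat and press straight down 47 until it lies on the bowl.
- gate (a joint): Angle of the yellow sprung gate, rad: 0 shut, to 1.05 pressed open. Hinged at the post (22 uphill of hook_seat, 41 above it), it slopes to the nose tip (10 downhill, 28 above), closing the 34 mm mouth. It opens downward only and springs shut above the bar once this is on the bowl: about 3 N starts it, up to 6 N passes the bar; the template's weight does not open it.
- tray_push (a point): Middle of the outside of the blue tray's downhill wall, 17.5 above the slope. Tray with hook about 0.75 kg, loose, 170 long (uphill), 120 wide, 35 high, 3 mm play to each side rail; it stays where it is left. Axes as ramp. Push here uphill along the slope with closed fingers (3 to 7 N); the hung template is about 95 uphill of this wall.
- ramp: Waxed plywood ramp, fixed, 340 long, 142 wide, rising 0.12 rad towards its +x; origin on the sloping surface at its middle, 34 above the table; x uphill along the slope, y across, z square to it. Side rails 12 high above the surface, inner faces at y=+-63. Black top stop, 30 high, across the upper end.
- ramp_stop (a point): On the slope's surface at the downhill face of the black top stop. The tray is home when tray_push is 170 from this point along ramp x.
- glue: White glue bottle, 52 across, 150 high, origin under its centre. To be left alone.
- tape: Yellow tape measure, 65 by 35 by 62 high. To be left alone.
- screwdriver: Screwdriver with a red handle, lying on the table. To be left alone.
- hammer: Hammer, lying on the table. To be left alone.
Things that resemble listed ones, but are neither listed nor needed, are in the scene too. What is shaped like the part that bears template_bar but green or turquoise is not meant.

How it is judged (in metres and radians):
On the way, in this order (a step that is already met when the one before it is completed fails the run):
1. the bail's cross bar lies in the snap hook and the gate is shut above it (x of template_bar in the frame of hook_seat between -0.011 and 0.022 m and z of template_bar in the frame of hook_seat between -0.005 and 0.014 m and y of template_bar in the frame of hook_seat between -0.02 and 0.02 m and value of joint gate below 0.12 rad), for 0.2 s.
2. the tray is against the top stop (x of tray_push in the frame of ramp_stop above -0.175 m), for 0.2 s.
At the end, for the whole second after the job is handed in: The red bail's cross bar lies in the snap hook's bowl (within the hook, not more than 14 mm above its seat and 20 mm sideways) with the gate shut above it (under 0.12 rad), and the tray sits flat on the ramp within 5 mm of the top stop (all of step 1 and x of tray_push in the frame of ramp_stop above -0.175 m and z of tray_push in the frame of ramp_stop below 0.025 m and angle between hook_seat's own z axis and vertical below 0.06 rad); the robot touches nothing.
It fails at once if the spare template, glue, tape measure, screwdriver or hammer is moved by more than 20 mm (distance of any of spare_bar, glue, tape, screwdriver, hammer from where it was at the start of the episode above 0.02 m).
It also fails if it takes over 58 s, if anything falls off the work surface, if the arm or the gripper's body presses on something with over 40 N, if the wrist force passes 120 N, or if a joint passes its speed limit or range.

## Working session

There is one attempt and no reset: what is moved stays moved. The work goes in short steps, Python scripts to look and compute and a shell command to move; the robot and the scene stay as the last step left them, time stands still between calls to the robot, and variables do not carry over. Pictures are saved under pics/ and viewed, at most 10 in all, crops included, and the job is handed in when it is done.

```bash
ls; mkdir -p pics; cat > h.py <<'E'
import numpy as np, cv2
from plant import robot, grab_frame, camera_info
def world(name,img_d,st=None):
    ci=camera_info(name);K=np.array(ci["camera_matrix"]);h,w=img_d.shape
    u,v=np.meshgrid(np.arange(w),np.arange(h))
    P=np.stack([(u-K[0,2])/K[0,0]*img_d,(v-K[1,2])/K[1,1]*img_d,img_d],-1)
    if name!="wrist":
        R=np.array(ci["R"]);t=np.array(ci["t"]);return (P-t)@R
    from scipy.spatial.transform import Rotation as Ro
    T=np.array(ci["T_tool_cam"]);Q=P@T[:3,:3].T+T[:3,3]
    return Q@Ro.from_quat(st["eef_rot"]).as_matrix().T+np.array(st["eef_pos"])
E
python3 - <<'E'
from h import *
s=robot.state();print({k:np.round(v,3).tolist() for k,v in s.items()})
fs=[]
for n in ["scene","side"]:
    im,d=grab_frame(n);np.savez(f"{n}0.npz",im=im,d=d);cv2.imwrite(f"pics/{n}0.png",im)
    print(n,np.round(camera_info(n)["R"],3).tolist(),camera_info(n)["t"],camera_info(n)["camera_matrix"])
E
```

```text
pics
{'time_s': 0.0, 'qpos': [1.011, 0.277, -0.028, 1.268, -0.0, 1.467], 'qd': [-0.001, -0.002, -0.001, -0.001, 0.002, -0.001], 'joint_efforts': [0.001, -44.551, 29.52, 0.016, 0.0, 0.0], 'eef_pos': [275.278, 560.237, 230.14], 'eef_rot': [0.226, 0.974, -0.001, -0.0], 'wrist_force': [-0.195, -0.306, -0.656], 'torque': [-0.028, -0.009, -0.034], 'grasp_force': 0.0, 'width': 85.482}
scene [[0.839, 0.544, -0.007], [0.263, -0.417, -0.87], [-0.476, 0.728, -0.493]] [-433.18970458  -10.4617891  1521.23128268] [[468.78891302   0.         275.66577528]
 [  0.         468.78891302 208.11892363]
 [  0.           0.           1.        ]]
side [[0.878, -0.479, 0.008], [-0.237, -0.448, -0.862], [0.416, 0.755, -0.507]] [-524.50005315  249.34033944 1011.32043007] [[445.90983165   0.         282.90747384]
 [  0.         445.90983165 203.83444438]
 [  0.           0.           1.        ]]
```

View pics/scene0.png

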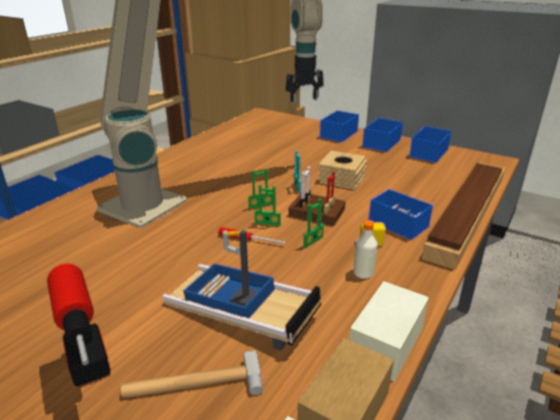

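View pics/side0.png

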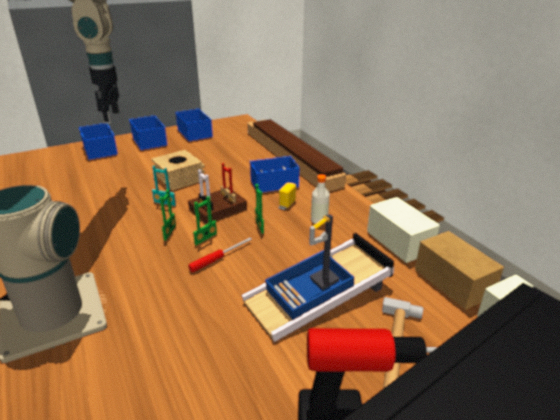

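The scene picture shows the red bail at about (331,188) on the rack, the bare aluminium bail at (305,183), and green or turquoise look-alikes at (260,185), (267,205), (315,220) and (297,170). Only the red one on the dark rack fits. The tray is at (230,290) with its hook post at (243,265), and the stop is at (303,312). In the side picture the red bail is at (227,178), the hook is around (322,235) and the yellow gate at (321,223).

```bash
python3 - <<'E'
from h import *
np.set_printoptions(suppress=True,precision=1)
crops=[]
for n,boxes in [("scene",[(270,145,100,90),(160,225,170,120)]),("side",[(180,150,100,80),(235,200,170,140)])]:
    z=np.load(n+"0.npz");im,d=z["im"],z["d"];W=world(n,d)
    hsv=cv2.cvtColor(im,cv2.COLOR_BGR2HSV);H,S,V=cv2.split(hsv)
    m={"red":((H<6)|(H>174))&(S>150)&(V>60),"blue":(H>105)&(H<125)&(S>150),"yellow":(H>20)&(H<32)&(S>170)&(V>120),
       "black":(V<35)}
    for k,mm in m.items():
        mm=(mm&(d>0)).astype(np.uint8)
        nn,l,st,c=cv2.connectedComponentsWithStats(mm)
        for i in range(1,nn):
            if st[i,4]<12: continue
            p=W[l==i]; med=np.median(p,0)
            if not(200<med[0]<1000 and -600<med[1]<600 and med[2]>-20): continue
            print(n,k,st[i],"med",med,"lo",np.percentile(p,3,axis=0),"hi",np.percentile(p,97,axis=0))
    for b in boxes:
        x,y,w,h=b;crops.append(cv2.resize(im[y:y+h,x:x+w],(400,300),interpolation=cv2.INTER_CUBIC))
cv2.imwrite("pics/crop.png",np.vstack([np.hstack(crops[:2]),np.hstack(crops[2:])]))
E
```

```text
scene red [326 174   8  28  77] med [544.1 245.  115.3] lo [536.7 235.7  62.7] hi [549.2 282.2 138.3]
scene red [219 228  13   8  42] med [338.5  -7.1  23. ] lo [330.  -15.8  10.9] hi [357.1   5.5  26.7]
scene red [246 233   6   7  33] med [418.1  10.4  19. ] lo [ 411.2 -225.3   10.1] hi [590.5  18.7 210.8]
scene red [  48  264   45   65 1839] med [ 444.8 -541.9  216.3] lo [ 375.4 -583.7  190.8] hi [ 489.4 -495.6  222.4]
scene blue [ 370  191   62   47 1781] med [748.5 291.4  47. ] lo [668.5 266.   10.3] hi [818.3 387.7  72.3]
scene blue [ 185  265   88   51 1761] med [ 538.1 -231.1   50.3] lo [ 457.8 -295.5   30.7] hi [ 626.  -174.6   74.8]
scene yellow [373 223  13  23 206] med [734.8 183.1  49.4] lo [718.2 171.3   8.8] hi [746.  204.8  62.9]
scene yellow [361 224   3  10  20] med [691.9 161.5  56. ] lo [684.7  44.6  43.9] hi [740.  176.5 141.1]
scene yellow [227 232  10   3  22] med [ 559.1 -234.6  208.6] lo [ 550.1 -238.1  205.5] hi [ 572.7 -228.8  215.6]
scene black [287  57  35  37 534] med [284.  531.8 339.3] lo [248.5 493.  293.5] hi [313.1 609.4 396.3]
scene black [338 159  
[... 804 characters left out ...]
[ 454.  -295.    31.9] hi [ 619.9 -172.8   70.8]
side yellow [280 183  16  24 300] med [702.1 171.3  43.4] lo [683.1 157.    8. ] hi [739.3 193.2  63. ]
side yellow [313 218  14  10  59] med [ 560.2 -232.8  209.4] lo [ 546.4 -236.4  149.8] hi [ 614.8 -162.7  216.1]
side black [ 90  67  29  54 802] med [272.7 530.3 340.1] lo [241.4 493.9 259.8] hi [308.7 607.5 397.4]
side black [171 158  14   4  40] med [459.4 520.4  72.7] lo [441.7 505.5  68.7] hi [478.7 532.8  75.3]
side black [354 235  39  32 331] med [ 723.2 -229.7   73.8] lo [ 718.6 -290.    58.6] hi [ 728.6 -165.3   84.4]
side black [ 299  372   68   48 2050] med [ 385.9 -530.9   70.1] lo [ 223.9 -772.7   52.9] hi [ 448.2 -492.4  479.4]
```

View pics/crop.png

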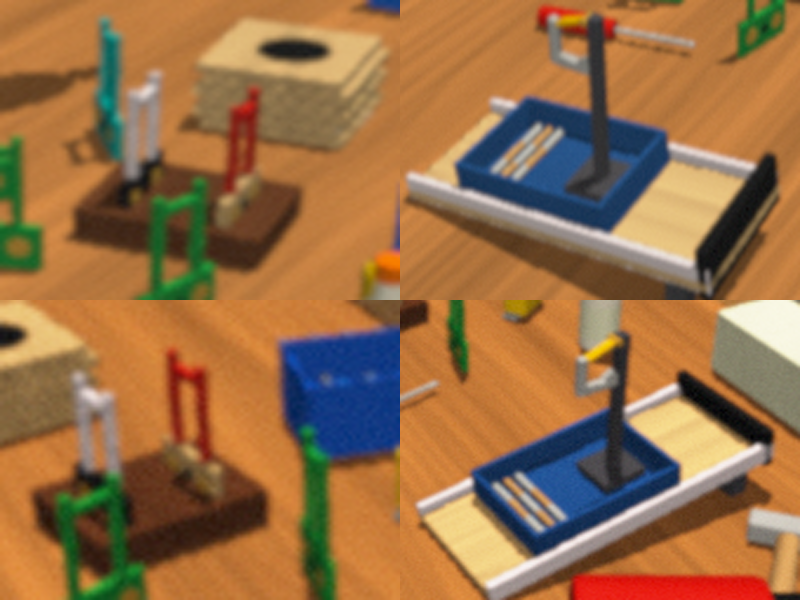

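The crop confirms it: the red bail on the plywood plate with brass bushings sits in the right-hand slot, and the bare aluminium spare is in the left slot. Next I get coarse poses and the wrist camera geometry.

```bash
cat >> h.py <<'E'
from scipy.spatial.transform import Rotation as Ro
def to(target,ydir=None,st=None):
    """turn (tool rotvec, full-scale units) first, then shift in turned tool axes (rows of 20 mm)"""
    st=st or robot.state();R=Ro.from_quat(st["eef_rot"]);p=np.array(st["eef_pos"])
    if ydir is not None:
        y=np.array([*ydir,0.]);y/=np.linalg.norm(y)
        if y@R.as_matrix()[:,1]<0:y=-y
        z=np.array([0,0,-1.]);x=np.cross(y,z);R2=Ro.from_matrix(np.stack([x,y,z],1))
    else:R2=R
    print("pos",np.round(p,1),"turn/4deg",np.round(np.degrees((R.inv()*R2).as_rotvec())/4,2),"shift/20mm",np.round(R2.inv().apply(np.array(target)-p)/20,2))
E
python3 - <<'E'
from h import *
np.set_printoptions(suppress=True,precision=2)
print(np.array(camera_info("wrist")["T_tool_cam"]),np.array(camera_info("wrist")["camera_matrix"]))
for n in ["scene","side"]:
    z=np.load(n+"0.npz");im,d=z["im"],z["d"];W=world(n,d)
    H,S,V=cv2.split(cv2.cvtColor(im,cv2.COLOR_BGR2HSV))
    def rect(mask,nm):
        p=W[mask&(d>0)]
        if len(p)<8: return
        r=cv2.minAreaRect(p[:,:2].astype(np.float32));print(n,nm,len(p),"c",np.array(r[0]),"size",np.array(r[1]),"ang",r[2],"z",np.percentile(p[:,2],[5,50,95]))
    X,Y,Z=W[...,0],W[...,1],W[...,2]
    box=lambda a,b,c,e:(X>a)&(X<b)&(Y>c)&(Y<e)
    red=((H<8)|(H>172))&(S>130)&(V>50)
    rect(red&box(500,590,200,320)&(Z>60)&(Z<150),"bail")
    rect(red&box(500,590,200,320)&(Z>110)&(Z<150),"bailtop")
    rect(box(500,600,210,310)&(Z>100)&(Z<150)&(S<60),"x?")
    rect(box(400,500,200,320)&(Z>100)&(Z<150)&(S<60),"spare")
    rect(box(400,600,180,340)&(Z>24)&(Z<36)&(V<110),"rack top")
    rect((V<40)&box(690,760,-330,-130)&(Z>55)&(Z<100),"stop")
    rect((H>105)&(H<125)&(S>130)&box(420,660,-340,-130)&(Z>20)&(Z<90),"tray")
    rect((V>120)&(S<50)&box(380,760,-340,-130)&(Z<100)&(Z>10),"rails")
    rect((H>20)&(H<32)&(S>150)&box(500,600,-260,-210)&(Z>150),"gate")
    rect((S<70)&(V>90)&box(500,600,-260,-210)&(Z>150),"J")
    rect((V<110)&box(500,620,-260,-210)&(Z>90),"post")
    for nm,(b) in {"greenA":(40,85)}.items():
        m=((H>45)&(H<100)&(S>120)&(Z>10)&(Z<160)&(d>0)).astype(np.uint8);k,l,st,c=cv2.connectedComponentsWithStats(m)
        for i in range(1,k):
            if st[i,4]>40: print(nm,np.percentile(W[l==i],[5,95],axis=0).ravel())
to([540,262,300],(-0.1,1))
E
```

```text
[[   0.     -0.96   -0.29   74.82]
 [   1.      0.     -0.     -0.79]
 [   0.     -0.29    0.96 -142.63]
 [   0.      0.      0.      1.  ]] [[303.6    0.   280.64]
 [  0.   303.6  207.8 ]
 [  0.     0.     1.  ]]
scene bail 120 c [542.41 259.71] size [10.08 50.52] ang 7.69022798538208 z [ 65.79 108.87 138.67]
scene bailtop 58 c [542.95 259.76] size [ 7.84 50.65] ang 9.44239330291748 z [110.9  128.83 141.59]
scene spare 71 c [463.49 249.3 ] size [ 8.85 52.93] ang 9.479371070861816 z [101.92 126.94 139.07]
scene rack top 545 c [501.64 254.58] size [155.08 116.45] ang 8.614520072937012 z [26.42 30.86 33.72]
scene stop 459 c [ 731.77 -224.93] size [ 11.16 139.29] ang 3.5253186225891113 z [60.51 76.6  84.33]
scene tray 1873 c [ 541.39 -234.42] size [170.09 121.71] ang 3.4896719455718994 z [31.6  49.97 73.58]
scene rails 1373 c [ 570.25 -252.82] size [338.77 188.38] ang 3.6335365772247314 z [23.79 43.08 60.91]
scene gate 22 c [ 562.51 -233.83] size [ 9.23 24.97] ang 84.38346099853516 z [205.88 208.57 215.  ]
scene J 134 c [ 560.55 -232.48] size [49.81 12.72] ang 2.9619622230529785 z [164.
[... 804 characters left out ...]
ze [170.83 122.  ] ang 2.99249529838562 z [32.59 45.68 69.03]
side rails 1666 c [ 566.85 -252.9 ] size [334.64 187.61] ang 3.606041193008423 z [16.66 36.13 60.87]
side gate 59 c [ 559.88 -231.31] size [28.85 10.31] ang 1.5125445127487183 z [203.82 209.59 215.38]
side J 154 c [ 558.92 -231.9 ] size [52.39 11.01] ang 6.347917556762695 z [161.83 171.42 204.08]
side post 293 c [ 581.46 -232.49] size [14.83 15.58] ang 45.54568862915039 z [ 96.25 150.47 211.19]
greenA [310.35 170.17  16.27 381.99 384.1  123.87]
greenA [562.41  67.36  16.89 585.36 137.75 127.88]
greenA [379.7  103.21  14.07 452.56 197.93 122.83]
pos [275.3 560.3 230.2] turn/4deg [-0.03 -0.01 -7.97] shift/20mm [-11.69 -16.16  -3.49]
```

```bash
python3 -m creep '[[[0,0,-0.4],[0,0,-0.97],1],[[0,0,-0.4],[0,0,-0.97],1],[[0,0,-0.4],[0,0,-0.97],1],[[0,0,-0.4],[0,0,-0.97],1],[[0,0,-0.4],[0,0,-0.97],1],[[0,0,-0.4],[0,0,-0.97],1],[[0,0,-0.4],[0,0,-0.97],1],[[0,0,-0.4],[0,0,-0.97],1],[[0,0,-0.3],[0,0,-0.97],1]]' 40
python3 -m creep '[[[-0.6,-0.93,0],[0,0,0],1],[[-0.6,-0.93,0],[0,0,0],1],[[-0.6,-0.93,0],[0,0,0],1],[[-0.6,-0.93,0],[0,0,0],1],[[-0.6,-0.93,0],[0,0,0],1],[[-0.6,-0.93,0],[0,0,0],1],[[-0.6,-0.93,0],[0,0,0],1],[[-0.6,-0.93,0],[0,0,0],1],[[-0.6,-0.93,0],[0,0,0],1],[[-0.6,-0.93,0],[0,0,0],1],[[-0.6,-0.93,0],[0,0,0],1],[[-0.6,-0.93,0],[0,0,0],1],[[-0.6,-0.93,0],[0,0,0],1],[[-0.6,-0.93,0],[0,0,0],1],[[-0.6,-0.93,0],[0,0,0],1],[[-0.6,-0.93,0],[0,0,0],1],[[-0.6,-0.93,0],[0,0,0],1],[[-0.6,-0.93,0],[0,0,0],1],[[0,0,0],[0,0,0],1],[[0,0,0],[0,0,0],1]]'
python3 - <<'E'
from h import *
np.set_printoptions(suppress=True,precision=2)
s=robot.state();im,d=grab_frame("wrist");cv2.imwrite("pics/w1.png",im);W=world("wrist",d,s)
H,S,V=cv2.split(cv2.cvtColor(im,cv2.COLOR_BGR2HSV));X,Y,Z=W[...,0],W[...,1],W[...,2]
m=((H<8)|(H>172))&(S>130)&(V>50)&(d>0)&(Z>60)&(Z<160)&(abs(X-540)<60)&(abs(Y-260)<60)
for lo in (60,112,134):
    p=W[m&(Z>lo)];r=cv2.minAreaRect(p[:,:2].astype(np.float32));print(lo,len(p),r,np.percentile(p[:,2],[5,50,95]))
to([541.5,260.5,300],(-0.15,.989))
E
```

```text
time_s: 1.0
eef_pos: [275.6, 560.7, 301.2]
eef_rot: [-0.078, 0.997, -0.0, -0.0]
wrist_force: [0.1, -0.7, -0.2]
width: 85.5
grasp_force: 0.0
time_s: 3.0
eef_pos: [539.8, 262.6, 300.7]
eef_rot: [-0.076, 0.997, 0.0, -0.001]
wrist_force: [0.6, 0.1, 0.4]
width: 85.3
grasp_force: 0.0
60 600 ((539.6804809570312, 263.1253967285156), (8.596749305725098, 49.52025604248047), 8.495210647583008) [ 76.01 130.77 141.41]
112 483 ((539.6804809570312, 263.1253967285156), (8.596749305725098, 49.52025604248047), 8.495210647583008) [121.35 131.15 141.46]
134 141 ((539.5989990234375, 263.1111755371094), (7.919431686401367, 49.51803970336914), 8.56013011932373) [135.84 140.71 141.77]
pos [539.5 263.  300.9] turn/4deg [ 0.   -0.02  0.03] shift/20mm [-0.08 -0.14  0.04]
```

View pics/w1.png

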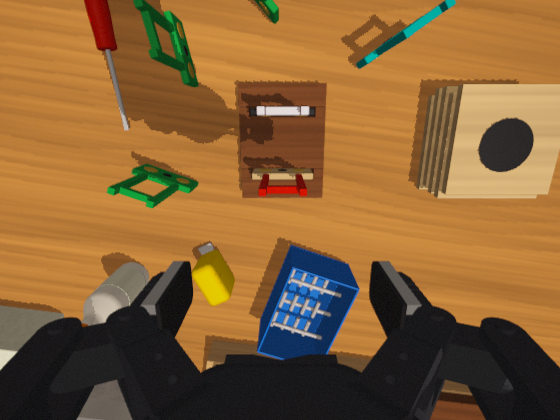

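The wrist view shows the red bail at (283,185), the spare at (283,110), the rack, the yellow tape and the glue. The bail's wrist-measured centre (539.6, 263.1) is directly under the TCP, so I descend and grip.

```bash
python3 -m creep '[[[0,0,0.95],[0,0,0],1],[[0,0,0.95],[0,0,0],1],[[0,0,0.95],[0,0,0],1],[[0,0,0.95],[0,0,0],1],[[0,0,0.95],[0,0,0],1],[[0,0,0.95],[0,0,0],1],[[0,0,0.95],[0,0,0],1],[[0,0,0.95],[0,0,0],1],[[0,0,0.95],[0,0,0],1],[[0,0,0.95],[0,0,0],1],[[0,0,0],[0,0,0],1],[[0,0,0],[0,0,0],-1],[[0,0,0],[0,0,0],-1],[[0,0,0],[0,0,0],-1],[[0,0,0],[0,0,0],-1],[[0,0,0],[0,0,0],-1],[[0,0,0],[0,0,0],-1],[[0,0,0],[0,0,0],-1],[[0,0,0],[0,0,0],-1]]' 80
python3 -c "
from h import *
s=robot.state();im,d=grab_frame('wrist');cv2.imwrite('pics/w2.png',im)"
```

```text
time_s: 4.95
eef_pos: [541.6, 263.8, 113.3]
eef_rot: [-0.076, 0.997, 0.001, 0.002]
wrist_force: [-1.1, 1.0, 5.3]
width: 48.0
grasp_force: 82.9
```

```bash
python3 -m creep '[[[0,0,-0.3],[0,0,0],-1],[[0,0,-0.5],[0,0,0],-1],[[0,0,-0.7],[0,0,0],-1],[[0,0,-0.9],[0,0,0],-1],[[0,0,-1],[0,0,0],-1],[[0,0,-1],[0,0,0],-1],[[0,0,-1],[0,0,0],-1],[[0,0,-1],[0,0,0],-1],[[0,0,-1],[0,0,0],-1],[[0,0,-1],[0,0,0],-1],[[0,0,-0.8],[0,0,0],-1],[[0,0,0],[0,0,0.6],-1],[[0,0,0],[0,0,0.65],-1]]' 80
python3 - <<'E'
from h import *
for n in ["scene","side"]:
    im,d=grab_frame(n);np.savez(f"{n}1.npz",im=im,d=d)
    print(robot.state()["eef_pos"])
    W=world(n,d);H,S,V=cv2.split(cv2.cvtColor(im,cv2.COLOR_BGR2HSV));X,Y,Z=W[...,0],W[...,1],W[...,2]
    m=((H<8)|(H>172))&(S>130)&(V>50)&(d>0)&(Z>150)&(abs(X-540)<60)&(abs(Y-260)<60)
    p=W[m];print(n,len(p),p.mean(0),np.percentile(p,[3,97],axis=0)) if len(p) else print("none")
to([480,-130,300],(-0.061,.998))
E
```

```text
time_s: 6.3
eef_pos: [540.3, 262.8, 297.3]
eef_rot: [-0.032, 0.999, 0.0, 0.001]
wrist_force: [-0.4, 0.3, -2.6]
width: 48.4
grasp_force: 82.6
[540.04750437 262.73228366 296.77756642]
scene 111 [541.92671213 267.06273928 287.55038853] [[536.22237991 235.70467142 246.3677146 ]
 [546.03536851 287.98701706 323.62756547]]
[539.93427316 262.71851761 296.34611959]
side 126 [538.90756318 266.14916919 285.94514558] [[534.1435216  236.04663171 244.26524052]
 [545.38475201 288.74431691 323.36764087]]
pos [539.9 262.7 296.3] turn/4deg [0.   0.01 0.06] shift/20mm [  4.19 -19.42  -0.18]
```

```bash
python3 -m creep '[[[0.1,-0.5,0],[0,0,0],-1],[[0.22,-1,0],[0,0,0],-1],[[0.22,-1,0],[0,0,0],-1],[[0.22,-1,0],[0,0,0],-1],[[0.22,-1,0],[0,0,0],-1],[[0.22,-1,0],[0,0,0],-1],[[0.22,-1,0],[0,0,0],-1],[[0.22,-1,0],[0,0,0],-1],[[0.22,-1,0],[0,0,0],-1],[[0.22,-1,0],[0,0,0],-1],[[0.22,-1,0],[0,0,0],-1],[[0.22,-1,0],[0,0,0],-1],[[0.22,-1,0],[0,0,0],-1],[[0.22,-1,0],[0,0,0],-1],[[0.22,-1,0],[0,0,0],-1],[[0.22,-1,0],[0,0,0],-1],[[0.22,-1,0],[0,0,0],-1],[[0.22,-1,0],[0,0,0],-1],[[0.22,-1,0],[0,0,0],-1],[[0.1,-0.5,0],[0,0,0],-1]]'
python3 -m creep '[[[0,0,0],[0,0,0],-1],[[0,0,0],[0,0,0],-1],[[0,0,0],[0,0,0],-1]]'
python3 - <<'E'
from h import *
np.set_printoptions(suppress=True,precision=2)
s=robot.state();im,d=grab_frame("wrist");cv2.imwrite("pics/w3.png",im);np.savez("w3.npz",im=im,d=d,p=s["eef_pos"],q=s["eef_rot"]);W=world("wrist",d,s)
H,S,V=cv2.split(cv2.cvtColor(im,cv2.COLOR_BGR2HSV));X,Y,Z=W[...,0],W[...,1],W[...,2]
a=np.radians(3.5);ux=np.array([np.cos(a),np.sin(a)]);uy=np.array([-ux[1],ux[0]])
U=(W[...,:2]@ux);T=W[...,:2]@uy;print(s["eef_pos"],"tcp u,t",np.array(s["eef_pos"])[:2]@ux,np.array(s["eef_pos"])[:2]@uy)
def pr(m,n):
    m=m&(d>0)
    if m.sum()<5:return print(n,m.sum())
    print(n,m.sum(),"u",np.percentile(U[m],[2,50,98]),"t",np.percentile(T[m],[2,50,98]),"z",np.percentile(Z[m],[2,50,98]))
near=(X>500)&(X<620)&(Y>-265)&(Y<-200)
pr(near&(Z>150)&(Z<300),"all hook");pr(near&(Z>150)&(Z<300)&(V<90),"post")
pr(near&(Z>208)&(Z<300)&(V<90),"post top")
pr(near&(Z>195)&(Z<300)&(S<70)&(V>90),"nose top");pr(near&(Z>155)&(Z<185)&(S<70)&(V>80),"bowl")
pr(near&(Z>190)&(H>18)&(H<34)&(S>130),"gate")
red=((H<8)|(H>172))&(S>130)&(V>50)&(Z>250)
pr(red,"bail")
r=cv2.minAreaRect(W[(H>105)&(H<125)&(S>130)&(d>0)&(X>420)&(X<660)&(Y>-340)&(Y<-130)][:,:2].astype(np.float32));print("tray",r)
E
```

```text
time_s: 8.4
eef_pos: [481.0, -123.4, 295.4]
eef_rot: [-0.032, 0.999, -0.0, -0.0]
wrist_force: [-0.0, 0.2, -0.9]
width: 47.7
grasp_force: 82.6
time_s: 8.7
eef_pos: [481.8, -121.1, 295.3]
eef_rot: [-0.033, 0.999, 0.0, -0.0]
wrist_force: [0.6, -0.6, -0.9]
width: 47.8
grasp_force: 82.6
[ 481.84 -121.07  295.31] tcp u,t 473.5508101415847 -150.25831662243357
all hook 1586 u [518.85 542.25 571.58] t [-269.84 -262.51 -259.37] z [156.42 184.   211.72]
post 357 u [520.99 563.46 572.84] t [-269.47 -260.32 -259.13] z [151.15 181.31 202.  ]
post top 1
nose top 174 u [518.67 521.92 527.54] t [-268.86 -263.22 -260.18] z [195.49 203.88 206.19]
bowl 596 u [518.83 543.57 563.06] t [-270.09 -262.68 -260.21] z [162.89 170.38 184.09]
gate 355 u [529.08 539.26 553.8 ] t [-269.97 -264.2  -260.1 ] z [202.79 208.15 212.56]
bail 3977 u [468.04 468.99 475.82] t [-174.71 -150.87 -127.19] z [254.97 312.37 323.69]
tray ((536.620361328125, -217.78404235839844), (166.63919067382812, 149.1664276123047), 3.1359496116638184)
```

View pics/w3.png

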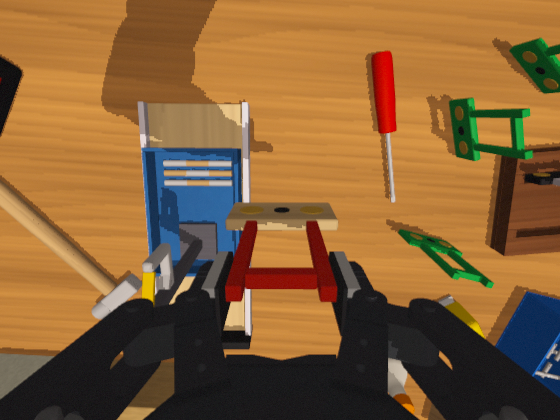

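The picture shows the hook's yellow gate at (148,285) and its nose at (160,262). The red bail hangs upright in the fingers, with its bar at (280,278). In the ramp-aligned axes I get hook seat u≈539, t≈−265, z≈173.5, and the bar about 14 mm above the TCP.

```bash
python3 -m creep '[[[0.15,-0.72,0.56],[0,0,0],-1],[[0.15,-0.72,0.56],[0,0,0],-1],[[0.15,-0.72,0.56],[0,0,0],-1],[[0.15,-0.72,0.56],[0,0,0],-1],[[0.15,-0.72,0.56],[0,0,0],-1],[[0.15,-0.72,0.56],[0,0,0],-1],[[0.15,-0.72,0.56],[0,0,0],-1],[[0.12,-0.68,0.54],[0,0,0],-1],[[0,0,0],[0,0,0],-1],[[0,0,0],[0,0,0],-1],[[0,0,0],[0,0,0],-1]]'
cat > look.py <<'E'
from h import *
import sys
np.set_printoptions(suppress=True,precision=1)
a=np.radians(3.5);ux=np.array([np.cos(a),np.sin(a)]);uy=np.array([-ux[1],ux[0]])
s=robot.state();p=np.array(s["eef_pos"]);print("tcp u t z",p[:2]@ux,p[:2]@uy,p[2],"F",np.array(s["wrist_force"]))
for n in ["scene","side","wrist"]:
    s=robot.state();im,d=grab_frame(n);cv2.imwrite(f"pics/{sys.argv[1]}{n}.png",im);W=world(n,d,s)
    H,S,V=cv2.split(cv2.cvtColor(im,cv2.COLOR_BGR2HSV));X,Y,Z=W[...,0],W[...,1],W[...,2];U=W[...,:2]@ux;T=W[...,:2]@uy
    def pr(m,k):
        m=m&(d>0)
        if m.sum()>5: print(n,k,m.sum(),"u",np.percentile(U[m],[2,50,98]),"t",np.percentile(T[m],[2,50,98]),"z",np.percentile(Z[m],[2,50,98]))
    near=(U>430)&(U<680)&(abs(T+265)<45)
    pr(near&(Z>110)&((H<8)|(H>172))&(S>130)&(V>50),"bail")
    pr(near&(Z>160)&(H>18)&(H<34)&(S>130),"gate")
    pr(near&(Z>155)&(Z<240)&(S<60)&(V>100)&(abs(T+265)<9),"J")
    pr((U>380)&(U<680)&(abs(T+265)<65)&(Z>30)&(Z<95)&(H>105)&(H<125)&(S>130),"tray")
E
python3 look.py a
```

```text
time_s: 9.85
eef_pos: [466.4, -237.3, 206.6]
eef_rot: [-0.033, 0.999, -0.0, 0.0]
wrist_force: [-0.1, 0.1, -0.9]
width: 48.2
grasp_force: 82.7
tcp u t z 451.02791138529665 -265.36739487568286 206.60604403609082 F [-0.1  0.1 -0.9]
scene bail 224 u [449.4 453.8 575.2] t [-292.  -249.9 -240.6] z [155.1 200.3 235. ]
scene gate 36 u [531.6 545.8 565.1] t [-273.  -269.4 -262.1] z [202.7 208.9 219.9]
scene J 127 u [523.2 531.4 563.1] t [-271.8 -269.1 -261.4] z [164.  172.4 205.7]
scene tray 1868 u [442.9 527.3 609.9] t [-326.7 -263.4 -208.3] z [31.3 50.8 75. ]
side bail 261 u [445.7 448.8 455.8] t [-290.3 -248.4 -240.1] z [151.6 195.2 234.3]
side gate 80 u [530.4 548.5 564. ] t [-272.4 -266.7 -258.6] z [200.9 209.7 217.7]
side J 143 u [519.4 535.1 562.6] t [-270.1 -267.7 -261.3] z [162.  171.1 205.2]
side tray 1944 u [438.5 531.1 604.9] t [-325.1 -269.6 -207. ] z [31.8 45.9 72.4]
wrist bail 4079 u [445.6 446.6 453.3] t [-289.7 -266.3 -242.1] z [158.  223.7 235.2]
wrist J 57 u [519.1 520.1 521.6] t [-268.7 -261.3 -260.6] z [167.  182.6 195.7]
wrist tray 3869 u [437.7 583.7 604.7] t [-323.3 -273.5 -210.2] z [32.6 51.2 75. ]
```

```bash
python3 -m creep '[[[-0.45,0,0],[0,0,0],-1],[[-0.45,0,0],[0,0,0],-1],[[-0.45,0,0],[0,0,0],-1],[[-0.45,0,0],[0,0,0],-1],[[-0.45,0,0],[0,0,0],-1],[[-0.45,0,0],[0,0,0],-1],[[-0.45,0,0],[0,0,0],-1],[[-0.45,0,0],[0,0,0],-1],[[-0.45,0,0],[0,0,0],-1],[[-0.45,0,0],[0,0,0],-1],[[0,0,0],[0,0,0],-1],[[0,0,0],[0,0,0],-1],[[0,0,0],[0,0,0],-1]]'; python3 look.py b
```

```text
time_s: 11.3
eef_pos: [555.4, -231.5, 206.0]
eef_rot: [-0.033, 0.999, 0.0, -0.0]
wrist_force: [-0.3, -0.4, -1.7]
width: 48.2
grasp_force: 82.8
tcp u t z 540.2605120263028 -264.97343297140014 206.0136583298888 F [-0.3 -0.4 -1.7]
scene bail 220 u [537.3 543.  575.4] t [-291.6 -258.5 -240.5] z [155.5 201.1 233.9]
scene gate 33 u [538.1 552.7 564.8] t [-272.8 -269.2 -257.5] z [205.  211.7 218.8]
scene J 61 u [534.2 549.5 566.4] t [-271.9 -268.6 -261. ] z [162.6 168.8 210.2]
scene tray 1729 u [443.  532.4 609.9] t [-326.6 -269.5 -208.6] z [31.  51.1 74.9]
side bail 202 u [533.8 537.4 563.8] t [-290.1 -266.3 -241. ] z [138.  201.4 234.2]
side gate 22 u [530.3 535.3 543.6] t [-269.2 -267.4 -262.9] z [201.2 205.5 209.1]
side J 96 u [519.4 524.9 546.8] t [-269.9 -267.7 -263. ] z [161.6 171.5 203.3]
side tray 2006 u [438.5 522.1 604.8] t [-325.  -267.8 -206.9] z [31.7 44.7 71.7]
wrist bail 4087 u [534.7 535.6 542.4] t [-289.5 -266.1 -242. ] z [157.3 223.  234.5]
wrist gate 1229 u [528.9 553.3 562.8] t [-272.5 -265.1 -258. ] z [203.9 214.  218.9]
wrist J 790 u [518.7 522.5 573.3] t [-269.9 -265.1 -260.5] z [166.5 204.4 220.2]
wrist tray 6768 u [442.6 517.2 603.6] t [-323.5 -286.4 -210.4] z [30.7 37.8 71.3]
```

View pics/bside.png

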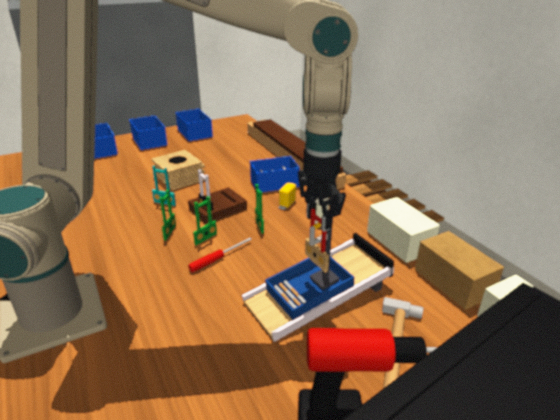

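The side view shows the template over the hook at (320,240), with the nose inside the bail. The tray and the other objects haven't moved. Now I press down.

```bash
python3 -m creep '[[[0,0,0.3],[0,0,0],-1],[[0,0,0.3],[0,0,0],-1],[[0,0,0.3],[0,0,0],-1],[[0,0,0.3],[0,0,0],-1],[[0,0,0.3],[0,0,0],-1],[[0,0,0.3],[0,0,0],-1],[[0,0,0.25],[0,0,0],-1],[[0,0,0.2],[0,0,0],-1],[[0,0,0.1],[0,0,0],-1],[[0,0,0],[0,0,0],-1],[[0,0,0],[0,0,0],-1],[[0,0,0],[0,0,0],-1]]'; python3 look.py c
```

```text
time_s: 12.65
eef_pos: [556.0, -231.4, 159.5]
eef_rot: [-0.033, 0.999, 0.0, 0.0]
wrist_force: [-1.8, 1.4, 3.2]
width: 48.0
grasp_force: 83.3
tcp u t z 540.8715546196177 -264.88811494590266 159.48152940457766 F [-1.8  1.4  3.2]
scene bail 193 u [537.3 543.6 574.6] t [-291.8 -263.5 -243.1] z [112.7 152.2 230. ]
scene gate 40 u [534.2 551.8 565.4] t [-289.7 -267.2 -238.4] z [196.7 211.6 243.3]
scene J 45 u [522.5 552.7 563. ] t [-272.5 -269.4 -262.7] z [163.8 169.2 202.5]
scene tray 1441 u [442.7 554.6 610.1] t [-326.8 -282.3 -208.6] z [31.7 54.  75.4]
side bail 131 u [533.  538.4 564. ] t [-290.7 -284.4 -244.7] z [111.3 134.2 180.5]
side gate 45 u [524.1 535.7 558.7] t [-291.6 -266.7 -240.1] z [192.4 207.5 236.5]
side J 77 u [519.  523.1 535.2] t [-270.3 -268.  -264. ] z [162.1 178.6 204.6]
side tray 1848 u [438.5 517.5 604.8] t [-325.1 -274.4 -207. ] z [31.7 45.7 72. ]
wrist bail 3458 u [535.3 536.2 543. ] t [-289.4 -272.  -241.7] z [115.4 175.9 188. ]
wrist gate 1830 u [528.8 539.1 549.7] t [-269.9 -265.2 -260.3] z [203.4 208.4 213.4]
wrist J 1241 u [518.6 519.6 527. ] t [-269.2 -264.9 -261.1] z [166.  200.6 206.1]
wrist tray 9377 u [442.5 512.6 596.6] t [-323.3 -282.6 -210.3] z [30.6 37.1 67.1]
```

```bash
python3 -c "
import cv2;im=cv2.imread('pics/cwrist.png');cv2.imwrite('pics/c_crop.png',cv2.resize(im[150:360,150:430],None,fx=2.5,fy=2.5,interpolation=2))"
```

```text
(no output)
```

View pics/c_crop.png

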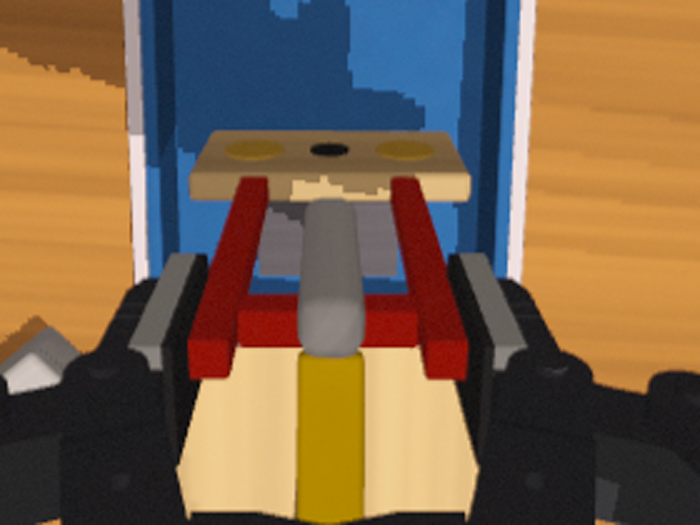

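The crop shows the red bar lying behind the nose at (330,320), with the yellow gate shut above it at (330,440). I release, lift clear, back off downhill, close the fingers and tilt to the ramp's slope.

```bash
python3 -m creep '[[[0,0,0],[0,0,0],0.2],[[0,0,0],[0,0,0],1],[[0,0,0],[0,0,0],1],[[0,0,0],[0,0,0],1],[[0,0,0],[0,0,0],1],[[0,0,0],[0,0,0],1],[[0,0,-0.3],[0,0,0],1],[[0,0,-0.6],[0,0,0],1],[[0,0,-1],[0,0,0],1],[[0,0,-1],[0,0,0],1],[[0,0,-1],[0,0,0],1],[[0,0,-1],[0,0,0],1],[[0,0,0],[0,0,0],1],[[0,0,0],[0,0,0],1]]' 40; python3 look.py d
```

```text
time_s: 14.2
eef_pos: [556.3, -231.8, 258.0]
eef_rot: [-0.033, 0.999, -0.0, 0.001]
wrist_force: [-0.2, -0.7, -1.1]
width: 85.2
grasp_force: 0.0
tcp u t z 541.0636980900871 -265.3118526802913 258.00675934599224 F [-0.2 -0.7 -1.1]
scene bail 257 u [537.7 543.7 575. ] t [-292.4 -274.7 -244.2] z [111.6 167.1 208.4]
scene gate 32 u [531.8 544.4 562.6] t [-273.6 -269.3 -262.7] z [201.9 209.5 218. ]
scene J 86 u [522.8 536.8 564.7] t [-271.3 -269.2 -262.4] z [164.1 180.  209.9]
scene tray 1463 u [442.7 552.7 610.1] t [-326.8 -281.9 -208.6] z [31.5 53.8 75.5]
side bail 204 u [531.5 538.6 564.3] t [-291.6 -286.5 -245.3] z [112.  150.1 324.4]
side gate 76 u [529.8 549.  563.1] t [-272.5 -267.  -258.5] z [201.3 210.2 218.2]
side J 89 u [518.9 524.8 566.1] t [-270.8 -267.7 -261.6] z [161.8 176.2 209.3]
side tray 1871 u [438.5 517.2 604.8] t [-325.1 -274.1 -206.9] z [31.7 45.5 71.8]
wrist bail 1039 u [535.6 536.4 543.2] t [-289.7 -271.4 -242.1] z [114.6 176.8 188.1]
wrist gate 935 u [529.3 548.2 562.7] t [-272.5 -265.3 -258.6] z [204.  211.8 219. ]
wrist J 159 u [519.4 523.1 527.3] t [-269.4 -265.4 -261.4] z [202.9 204.8 206.3]
wrist tray 6366 u [441.3 521.4 604.1] t [-323.4 -278.4 -210. ] z [30.5 38.7 74.3]
```

```bash
python3 -m creep '[[[0.93,0,0],[0,0,0],-1],[[0.93,0,0],[0,0,0],-1],[[0.93,0,0],[0,0,0],-1],[[0.93,0,0],[0,0,0],-1],[[0.93,0,0],[0,0,0],-1],[[0.93,0,0],[0,0,0],-1],[[0.93,0,0],[0,0,0],-1],[[0,0,0],[0,-0.86,0],-1],[[0,0,0],[0,-0.86,0],-1],[[0,0,0],[0,0,0],-1],[[0,0,0],[0,0,0],-1]]' 40
cat > ramp.py <<'E'
from h import *
np.set_printoptions(suppress=True,precision=2)
s=robot.state();im,d=grab_frame("wrist");W=world("wrist",d,s)
R=Ro.from_quat(s["eef_rot"]).as_matrix();p=np.array(s["eef_pos"])
H,S,V=cv2.split(cv2.cvtColor(im,cv2.COLOR_BGR2HSV));a=np.radians(3.5);ux=np.array([np.cos(a),np.sin(a)]);uy=np.array([-ux[1],ux[0]])
U=W[...,:2]@ux;T=W[...,:2]@uy;Z=W[...,2]
tcp=np.array([p[:2]@ux,p[:2]@uy,p[2]]);print("tcp utz",tcp,"tool z",R[:,2],"F",np.array(s["wrist_force"]),"width",s["width"])
b=(H>105)&(H<125)&(S>130)&(d>0)&(U>380)&(U<700)&(abs(T+265)<65)
# ramp frame: s along slope, n normal; surface z=34 at u0 (fit n from ramp surface points)
surf=(abs(T+265)<55)&(U>380)&(U<680)&(Z>5)&(Z<75)&(H>12)&(H<30)&(V>120)&(d>0)&~b
P=np.stack([U[surf],Z[surf]],1)
for k in range(4):
    c=np.polyfit(P[:,0],P[:,1],1);P=P[abs(np.polyval(c,P[:,0])-P[:,1])<(8,5,3,3)[k]]
print("surface slope",c[0],"z at u=430",np.polyval(c,430),len(P),P[:,0].min(),P[:,0].max())
th=.12;sv=np.array([np.cos(th),np.sin(th)]);nv=np.array([-np.sin(th),np.cos(th)])
o=np.array([430,np.polyval(c,430)])
sn=lambda u,z:((u-o[0])*sv[0]+(z-o[1])*sv[1],(u-o[0])*nv[0]+(z-o[1])*nv[1])
bs,bn=sn(U[b],Z[b]);print("tray s",np.percentile(bs,[.5,2,98,99.5]),"n",np.percentile(bn,[2,98]),"t",np.percentile(T[b],[1,99]))
print("tcp s,n",sn(tcp[0],tcp[2]))
k=(V<45)&(d>0)&(U>680)&(U<740)&(abs(T+265)<60)&(Z>40)&(Z<100)
if k.sum()>20: print("stop s",np.percentile(sn(U[k],Z[k])[0],[1,5,50]),k.sum())
cv2.imwrite("pics/ramp_w.png",im)
E
python3 ramp.py
python3 - <<'E'
from h import *
a=np.radians(3.5);ux=np.array([np.cos(a),np.sin(a)])
for n in ["scene","side"]:
    z=np.load(n+"0.npz");im,d=z["im"],z["d"];W=world(n,d);V=im.max(2)
    k=(V<40)&(d>0)&(abs(W[...,0]-725)<40)&(abs(W[...,1]+228)<75)&(W[...,2]>50)&(W[...,2]<100)
    print(n,"stop u",np.percentile(W[k][:,:2]@ux,[2,10,50,98]))
E
```

```text
time_s: 15.45
eef_pos: [425.3, -240.0, 256.8]
eef_rot: [-0.032, 0.998, 0.002, 0.059]
wrist_force: [-0.4, -0.7, 0.4]
width: -0.3
grasp_force: 0.0
tcp utz [ 409.81 -265.53  256.78] tool z [ 0.12  0.01 -0.99] F [-0.44 -0.69  0.43] width -0.25427660512409783
surface slope 0.22294821069002582 z at u=430 21.6594525691863 3208 384.3597506635313 488.39327928100744
tray s [  0.53  11.1  160.16 168.28] n [ 1.25 33.5 ] t [-324.3  -208.87]
tcp s,n (np.float64(8.106337151178014), np.float64(235.84535726508292))
scene stop u [712.42162817 713.90442926 719.09117446 721.54645165]
side stop u [705.05860547 706.1256625  708.03111136 711.66292347]
```

```bash
python3 -m creep '[[[0.3,0,1],[0,0,0],-1],[[0.3,0,1],[0,0,0],-1],[[0.3,0,1],[0,0,0],-1],[[0.3,0,1],[0,0,0],-1],[[0,0,1],[0,0,0],-1],[[0,0,1],[0,0,0],-1],[[0,0,1],[0,0,0],-1],[[0,0,1],[0,0,0],-1],[[0,0,0.8],[0,0,0],-1],[[0,0,0.6],[0,0,0],-1],[[0,0,0.5],[0,0,0],-1],[[0,0,0],[0,0,0],-1],[[0,0,0],[0,0,0],-1]]'; python3 ramp.py
```

```text
time_s: 16.8
eef_pos: [426.1, -240.2, 57.8]
eef_rot: [-0.033, 0.998, 0.002, 0.06]
wrist_force: [0.6, -0.6, -0.2]
width: -0.0
grasp_force: 0.0
tcp utz [ 410.65 -265.8    57.82] tool z [ 0.12  0.01 -0.99] F [ 0.63 -0.64 -0.16] width -0.014707551179269857
surface slope 0.1231631816165028 z at u=430 19.26200116909655 13342 383.51178686953614 442.6086959995239
tray s [-27.24 -22.27  46.3   76.5 ] n [ 2.44 87.82] t [-323.61 -206.68]
tcp s,n (np.float64(-14.595453427733291), np.float64(40.59539590152116))
```

View pics/ramp_w.png

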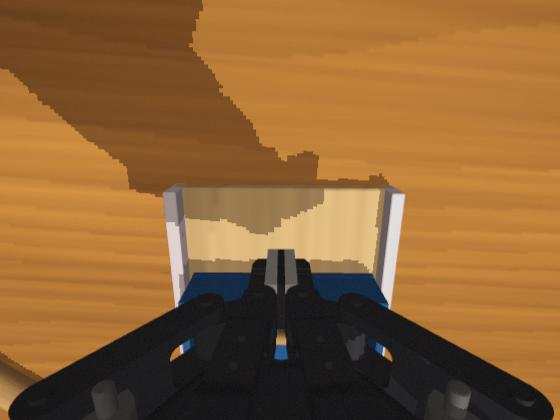

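The wrist view shows the closed fingers at (280,265) in front of the tray's blue wall, centred between the rails. Measured surface height is 19.3 at u=430, the tray wall is at s≈12.4, and home needs about 98 mm of travel. I lower, then push.

```bash
python3 -m creep '[[[0,0,0.7],[0,0,0],-1],[[0,0,0.65],[0,0,0],-1],[[0,0,0],[0,0,0],-1],[[-0.3,0,0],[0,0,0],-1],[[-0.3,0,0],[0,0,0],-1],[[-0.2,0,0],[0,0,0],-1],[[-0.2,0,0],[0,0,0],-1],[[-0.2,0,0],[0,0,0],-1],[[-0.25,0,0],[0,0,0],-1],[[-0.25,0,0],[0,0,0],-1],[[-0.3,0,0],[0,0,0],-1],[[-0.3,0,0],[0,0,0],-1],[[-0.3,0,0],[0,0,0],-1],[[-0.2,0,0],[0,0,0],-1],[[-0.1,0,0],[0,0,0],-1],[[0,0,0],[0,0,0],-1]]'; python3 look.py e;python3 ramp.py
```

```text
time_s: 18.45
eef_pos: [487.0, -236.0, 37.8]
eef_rot: [-0.033, 0.998, 0.002, 0.06]
wrist_force: [-1.3, -0.4, -0.8]
width: -0.3
grasp_force: 1.0
tcp u t z 471.6739207516941 -265.28297367325854 37.75221274708151 F [-1.3 -0.4 -0.8]
scene bail 262 u [579.7 585.3 606.2] t [-290.  -275.6 -239.7] z [113.6 170.6 198.6]
scene gate 40 u [573.1 589.8 605.1] t [-270.3 -266.9 -259.6] z [208.3 215.1 223.7]
scene J 98 u [479.9 571.2 609.3] t [-272.  -267.2 -259.5] z [168.7 187.7 223.2]
scene tray 1607 u [484.1 590.4 651.9] t [-325.  -282.4 -206.6] z [34.3 58.6 80.5]
side bail 210 u [577.3 580.5 606.9] t [-288.7 -283.6 -242.5] z [112.8 151.9 192.4]
side gate 77 u [571.5 588.8 606.2] t [-268.2 -264.6 -257.3] z [206.6 214.9 222.6]
side J 90 u [560.9 564.8 601.8] t [-267.9 -265.7 -258.5] z [168.7 184.  209.3]
side tray 1563 u [480.8 566.  646.9] t [-323.3 -284.1 -205.5] z [36.3 50.2 76.8]
wrist tray 4186 u [466.7 481.5 527.1] t [-321.7 -246.2 -206.2] z [30.6 44.1 81.2]
tcp utz [ 471.64 -265.33   37.86] tool z [ 0.12  0.01 -0.99] F [-1.18  0.36 -1.06] width -0.0856356736720515
surface slope 0.1214958229295504 z at u=430 19.226529828370225 38509 383.92117698687514 484.13102414506744
tray s [ 30.68  33.48  97.97 102.09] n [ 2.29 62.97] t [-322.31 -205.49]
tcp s,n (np.float64(43.569818435520894), np.float64(13.5130019441375))
```

```bash
python3 -m creep '[[[-0.15,0,0],[0,0,0],-1],[[-0.25,0,0],[0,0,0],-1],[[-0.28,0,0],[0,0,0],-1],[[-0.28,0,0],[0,0,0],-1],[[-0.28,0,0],[0,0,0],-1],[[-0.28,0,0],[0,0,0],-1],[[-0.28,0,0],[0,0,0],-1],[[-0.28,0,0],[0,0,0],-1],[[-0.2,0,0],[0,0,0],-1],[[-0.15,0,0],[0,0,0],-1],[[-0.1,0,0],[0,0,0],-1],[[-0.1,0,0],[0,0,0],-1],[[0,0,0],[0,0,0],-1]]'; python3 ramp.py;python3 -m creep '[[[-0.06,0,0],[0,0,0],-1],[[-0.06,0,0],[0,0,0],-1]]'
```

```text
time_s: 19.95
eef_pos: [539.0, -232.7, 44.1]
eef_rot: [-0.033, 0.998, 0.002, 0.06]
wrist_force: [-2.5, 0.6, -1.1]
width: 0.1
grasp_force: 1.3
tcp utz [ 523.79 -265.14   44.14] tool z [ 0.12  0.01 -0.99] F [-2.53  0.58 -1.07] width 0.05480633879122862
surface slope 0.12108891841378223 z at u=430 19.208214577787906 58267 401.8264750581529 536.2864177629334
tray s [ 83.17  85.49 150.67 154.74] n [ 2.32 64.04] t [-322.06 -205.35]
tcp s,n (np.float64(96.10376333106072), np.float64(13.520747999309298))
time_s: 20.2
eef_pos: [540.6, -232.5, 44.3]
eef_rot: [-0.032, 0.998, 0.002, 0.06]
wrist_force: [-4.2, -0.5, -0.9]
width: 0.3
grasp_force: 2.1
```

```bash
python3 -m creep '[[[-0.06,0,0],[0,0,0],-1],[[-0.06,0,0],[0,0,0],-1],[[-0.06,0,0],[0,0,0],-1]]';python3 -m creep '[[[-0.06,0,0],[0,0,0],-1],[[0,0,0],[0,0,0],-1]]'; python3 look.py f
```

```text
time_s: 20.5
eef_pos: [543.4, -232.3, 44.7]
eef_rot: [-0.032, 0.998, 0.002, 0.059]
wrist_force: [-9.5, -0.6, 4.2]
width: -0.3
grasp_force: 4.3
time_s: 20.7
eef_pos: [543.5, -232.2, 44.5]
eef_rot: [-0.032, 0.998, 0.002, 0.057]
wrist_force: [-10.8, -1.4, 3.7]
width: -0.1
grasp_force: 4.6
tcp u t z 528.2649901699144 -264.90697839998626 44.54825278601523 F [-10.8  -1.4   3.7]
scene bail 271 u [545.4 641.8 645. ] t [-290.2 -281.9 -241.6] z [119.4 171.2 200. ]
scene gate 50 u [630.5 645.  664.1] t [-270.9 -265.8 -259.3] z [215.2 221.5 231. ]
scene J 102 u [537.9 628.4 663.3] t [-270.3 -266.7 -260.6] z [175.2 193.6 230. ]
scene tray 1225 u [540.7 596.4 677.7] t [-324.7 -282.  -206.5] z [39.1 60.2 81.7]
side bail 222 u [633.9 638.3 665.6] t [-288.6 -283.  -242.6] z [115.7 154.9 198.6]
side gate 93 u [441.7 638.1 660. ] t [-275.1 -263.6 -247.8] z [214.5 224.2 320.8]
side J 77 u [616.8 622.4 659.5] t [-268.  -265.  -260.9] z [174.5 189.1 216.4]
side tray 1177 u [537.2 616.2 673.8] t [-323.3 -287.7 -205.1] z [43.2 52.9 81.4]
wrist tray 4476 u [535.5 538.3 583.6] t [-321.3 -244.2 -205.8] z [34.7 49.8 68.2]
```

The force rose to 11 N and the TCP stalled after 98.7 mm of tray travel, so the tray is against the stop. I back off, lift away and check.

```bash
python3 -m creep '[[[0,0,0],[0,0,0],-1],[[0,0,0],[0,0,0],-1],[[0.15,0,0],[0,0,0],-1],[[0.3,0,0],[0,0,0],-1],[[0.7,0,0],[0,0,0],-1],[[1,0,0],[0,0,0],-1],[[1,0,0],[0,0,0],-1],[[1,0,0],[0,0,0],-1],[[0.7,0,-0.7],[0,0,0],-1],[[0,0,-1],[0,0,0],-1],[[0,0,-1],[0,0,0],-1],[[0,0,-1],[0,0,0],-1],[[0,0,-1],[0,0,0],-1],[[0,0,-1],[0,0,0],-1],[[0,0,-0.5],[0,0,0],-1],[[0,0,0],[0,0,0],-1],[[0,0,0],[0,0,0],-1]]'; python3 look.py g; python3 - <<'E'
from h import *
a=cv2.imread("pics/gside.png")[160:310,230:430];b=cv2.imread("pics/gwrist.png")
cv2.imwrite("pics/g.png",np.hstack([cv2.resize(a,(400,300),interpolation=2),cv2.resize(b,(400,300))]))
E
```

```text
time_s: 22.55
eef_pos: [434.6, -239.3, 156.0]
eef_rot: [-0.033, 0.998, 0.002, 0.06]
wrist_force: [0.4, 1.0, 0.7]
width: -0.1
grasp_force: 0.0
tcp u t z 419.12800160118127 -265.4283752560551 156.0186211180363 F [0.4 1.  0.7]
scene bail 266 u [636.6 641.7 644.2] t [-290.  -282.4 -240.7] z [118.  167.8 199.4]
scene gate 52 u [629.  645.3 663.6] t [-271.9 -265.9 -258.2] z [212.6 222.2 230.9]
scene J 95 u [595.5 628.6 662.7] t [-269.8 -267.3 -259.9] z [175.1 189.7 218.1]
scene tray 1188 u [541.4 597.4 677.2] t [-324.7 -282.1 -206.3] z [39.7 59.7 82. ]
side bail 227 u [633.2 637.1 664.1] t [-289.  -282.8 -242.5] z [115.5 154.3 197.7]
side gate 71 u [431.8 644.4 661.6] t [-285.4 -264.3 -255.9] z [213.4 222.  305.9]
side J 80 u [617.4 622.1 658.9] t [-268.3 -265.6 -260.4] z [175.3 188.5 215.3]
side tray 1450 u [536.7 606.9 672.4] t [-323.1 -270.1 -204.9] z [42.6 53.8 80.5]
wrist tray 215 u [538.2 581.8 616.4] t [-321.8 -263.3 -207. ] z [34.9 42.8 47.2]
```

View pics/g.png

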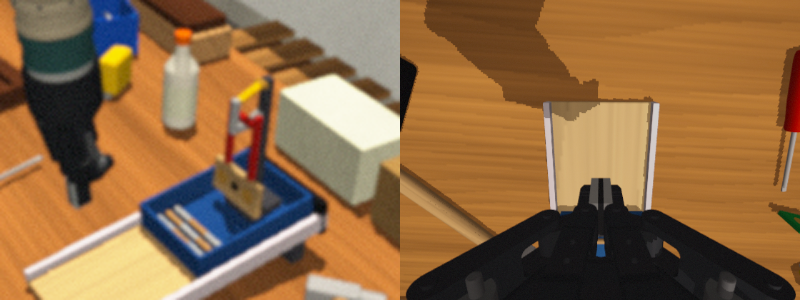

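The tray sits at the black stop, with the template hanging in the hook and the yellow gate shut above the bar. The robot is clear, so I hand in.

```bash
python3 -c "
from plant import robot
print(robot.hand_in())"
```

```text
the job is handed in; nothing more can be done
None
```

The job is handed in: the red-bail template hangs in the snap hook with the gate shut, and the tray rests against the top stop (about 22.6 s of the 58 s used); no verdict was returned.

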